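# Back a sampling carousel off by one ratchet notch

## Task

The sampling carousel was clicked on one place too far, so the blue-capped vial has gone just past the needle. With a fingertip lift the ratchet pawl by its red ball and throw it right over so that it stays off the teeth, push the wheel back one notch (clockwise seen from above) by one of its steel pegs so that the blue-capped vial stands under the needle, then tip the pawl back so that it drops fully into the wheel again. Only push, lightly, with the fingertips: grasp nothing, never turn the wheel forward past a tooth, leave every vial standing in its pocket and do not disturb the other things on the bench.

Things in the scene. Friction and masses are not known exactly. Their poses are not given: they have to be found in the camera images.
- carousel_base: white fixed frame carrying wheel (180 mm diameter), pawl and needle stand. Origin on the wheel's upright axis at worktop level, z up. The pawl hinge lies along +y; the needle at -22.5 degrees from +x (clockwise from above). The needle stand is a rod 108 mm from the axis on that side, 132 mm high, with an arm 110 to 118 mm up reaching in over the vials, parts on it up to 138 mm.
- carousel (a joint): wheel angle, rad; growing counter-clockwise from above = forward. 0 (start 0 to 0.03) where a tooth bears on the pawl, which blocks backward (negative) turning. One notch is 0.785 (45 degrees); 8 teeth, 8 mm high, 75 to 90 mm from the axis, one vial pocket each, on a 43 mm radius. A seated pawl leaves 0.075 of free play forward. Stays where left; about 1.2 N at a peg moves it.
- pawl (a joint): pawl angle about its level hinge, rad: 0 nose fully down between two teeth, 0.2 nose on a tooth tip, growing as it is lifted and thrown outward, away from the wheel, to a stop at 1.13. Moved by gravity only: below about 0.72 it falls back to the wheel, above about 0.82 it falls outward and stays at 1.13, clear of the wheel. Under 1 N at the ball moves it.
- pawl_ball (a point): centre of the smooth red ball, 20 mm diameter, on the pawl's thin lever, 64 mm from the hinge. Pawl down: 95 mm above the worktop, 32 mm from the hinge towards the wheel. It swings over the top (104 mm above the worktop) to 37 mm outside the hinge, 92 mm above the worktop, when thrown over; the pawl's nose then stands up above the hinge to 80 mm above the worktop.
- pawl_hinge (a point): point on the pawl's hinge pin, 118 mm from the wheel's axis and 40 mm above the worktop, between two steel cheeks 27 mm wide together, tops 53 mm above the worktop; the pawl swings in the upright plane through this point and the wheel's axis
- wheel_center (a point): point on the wheel's upright axis, 60 mm above the worktop (on the dark clamping nut)
- peg_1 (a point): point on the axis of an upright steel peg, 60 mm above the worktop. Peg: 8 mm diameter, top 66 mm above the worktop, 13 mm wide foot from 28 to 32 mm, 67 mm from the wheel axis; turns with the wheel; the four pegs are 90 degrees apart. Rim below it 28 mm, teeth outside it up to 36 mm, vials inside it (tops at 72 mm, up to 54 mm from the wheel axis).
- peg_2 (a point): point on the axis of an upright steel peg, 60 mm above the worktop. Peg: 8 mm diameter, top 66 mm above the worktop, 13 mm wide foot from 28 to 32 mm, 67 mm from the wheel axis; turns with the wheel; the four pegs are 90 degrees apart. Rim below it 28 mm, teeth outside it up to 36 mm, vials inside it (tops at 72 mm, up to 54 mm from the wheel axis).
- peg_3 (a point): point on the axis of an upright steel peg, 60 mm above the worktop. Peg: 8 mm diameter, top 66 mm above the worktop, 13 mm wide foot from 28 to 32 mm, 67 mm from the wheel axis; turns with the wheel; the four pegs are 90 degrees apart. Rim below it 28 mm, teeth outside it up to 36 mm, vials inside it (tops at 72 mm, up to 54 mm from the wheel axis).
- peg_4 (a point): point on the axis of an upright steel peg, 60 mm above the worktop. Peg: 8 mm diameter, top 66 mm above the worktop, 13 mm wide foot from 28 to 32 mm, 67 mm from the wheel axis; turns with the wheel; the four pegs are 90 degrees apart. Rim below it 28 mm, teeth outside it up to 36 mm, vials inside it (tops at 72 mm, up to 54 mm from the wheel axis).
- needle_tip (a point): lower end of the blunt steel needle on the fixed stand, 84 mm above the worktop, 43 mm from the wheel's axis: 12 mm above the cap of a vial that stands under it
- vial_blue: sample vial, 21 mm diameter, 54 mm tall over its cap; origin at the centre of its underside, z up. It stands loose in a pocket of the wheel, underside 18 mm above the worktop, 1.5 mm play. Blue cap: the one that must come under the needle; at the start it is one pocket (45 degrees) counter-clockwise of the needle.
- vial_a: sample vial, 21 mm diameter, 54 mm tall over its cap; origin at the centre of its underside, z up. It stands loose in a pocket of the wheel, underside 18 mm above the worktop, 1.5 mm play. Black cap.
- vial_b: sample vial, 21 mm diameter, 54 mm tall over its cap; origin at the centre of its underside, z up. It stands loose in a pocket of the wheel, underside 18 mm above the worktop, 1.5 mm play. Black cap.
- vial_c: sample vial, 21 mm diameter, 54 mm tall over its cap; origin at the centre of its underside, z up. It stands loose in a pocket of the wheel, underside 18 mm above the worktop, 1.5 mm play. White cap.
- vial_d: sample vial, 21 mm diameter, 54 mm tall over its cap; origin at the centre of its underside, z up. It stands loose in a pocket of the wheel, underside 18 mm above the worktop, 1.5 mm play. Black cap.
- vial_e: sample vial, 21 mm diameter, 54 mm tall over its cap; origin at the centre of its underside, z up. It stands loose in a pocket of the wheel, underside 18 mm above the worktop, 1.5 mm play. White cap.
- timer: white bench timer with three round buttons, 62x58x18 mm, lying right of the carousel; bystander; origin at the centre of its underside
- tape_roll: roll of black tape lying flat, 62 mm diameter, 19 mm high; bystander; origin at the centre of its underside
- sample_jar: brown sample jar with a white cap, 35 mm diameter, 76 mm tall, left of the carousel; bystander; origin at the centre of its underside
- plastic_beaker: white plastic beaker, 55 mm diameter, 58 mm tall; bystander; origin at the centre of its underside
- marker: blue and white marker pen, 135 mm long, lying on the worktop at the left; bystander; origin at the centre of its underside

How it is judged:
By the outcome, as a careful person would: the job done as asked, in the order asked, and still so for the second after the job is handed in, with the robot touching nothing.
It also fails if it takes over 50 s, if anything falls off the work surface, if the arm or the gripper's body presses on something with over 40 N, if the wrist force passes 120 N, or if a joint passes its speed limit or range.

## Robot

A 7-joint arm with a two-finger parallel gripper is mounted at the origin on a cart in front of the work surface, level with it; the furniture and walls round the work are solid. World frame = base frame: x ahead of the robot, y to its left, z up, the work surface at z = 0. Lengths are in m, angles in rad, forces in N, time in s.
With the tool pointing down it reaches from about 0.4 to 0.85 m from the base axis. Payload 10.4 kg.
Tool frame: the origin (TCP) lies at the very end of the fingers, on their centre line; the grasp point (between the pads) lies 19 mm behind it; z points along the fingers, x is the direction in which the jaws open and shut, and the axes are right-handed (so a half turn about z gives the same grasp; the last joint's range is limited). The gripper opens to 87 mm and grips with 3 to 60 N. Pads are 19 mm wide; open, the fingers measure 117 mm over their backs; the gripper's body (75 mm by 190 mm) begins 51 mm behind the grasp point.
Start: joints at [-1.162, 0.332, -0.065, 1.46, 0.022, 1.35, -0.088], TCP at [0.262, 0.568, 0.223] pointing down, gripper open.
Joint ranges: [-2.6, 2.6], [-0.5, 2.12], [-1.47, 1.34], [0.16, 2.42], [-1.27, 4.41], [0.06, 2.06], [-2.6, 2.6]. Speed limits (rad/s): [2.22, 2.22, 2.79, 2.79, 3.14, 3.14, 3.14].

## Interface

Orientations are given as a unit quaternion [x, y, z, w].
In Python, from bench import r gives the robot as it stands. The module is installed in compiled form; this text tells all that it offers.
- The arm moves only by the tool carry_out, never from a script. Its argument "commands" is a list that holds one entry, the list of rows, each a list of 7 numbers: the closure in counts, from 0 (fully open) to 255 (shut), then the shift along the tool's x, y, z in units of 25 mm (1.0 is 25 mm), then the turn, a rotation vector about the tool's x, y, z in units of 5 degrees (1.0 is 5 degrees). A call has 1 to 12 rows; each row is the pose to reach, as a shift and turn from the pose measured when the call began, along the tool's axes at that moment; what a row does not reach only later rows make up. A row lasts 1/8 s, in which the tool goes at most 62.5 mm and 10.7 degrees, less where a joint would pass 70% of its speed; a pose out of reach is approached as far as the arm can. A call with a gripper value outside its range is refused whole. The fingers move at their own pace and stop on an object; "grip_force" is the grip in N (left out, the last holds). Time passes only in rows, so rows that repeat a pose let the fingers close. It gives the time, the measured TCP pose, the force and the opening at its end, in the units of the state.
- r.read_state(): the state, without advancing time (a new reading comes with each control period).
- r.camera(name): name is "side" or "top"; returns the picture (400x640x3 uint8, blue, green, red); there is no depth.
- r.camera_info(name): a dict with "fx", "fy", "cx", "cy" (pixels), "k1" (the pictures are not rectified: a ray, as slopes to the right and down, at radius r is drawn at 1 + k1 r^2 times it, then the intrinsics apply), "origin" and "rotation" of the camera in the world. Camera axes: x right, y down, z forward; pixel columns grow to the right and rows downward; lengths in m; the calibration is good to about 2 mm. A picture is of the moment at which its call begins. camera_info takes no time and is no camera call.
- r.close_job(): hands the job in, once; it reports no verdict.
The state is a dict: "time": time; "joint_positions": joint angles; "joint_vel": joint speeds; "joint_torque": joint torques, N m; "ee_pos": TCP position; "eef_rot": TCP orientation; "ft_force": force on the tool from outside, world axes, zero at the start; "torque": the same for the moment, N m; "width": finger opening in m.
Only numpy, scipy, OpenCV 4.12 (cv2) and the standard library are available. Lean on these libraries where they do the work, as an engineer would, in place of code of your own. Each camera call takes 0.05 s, during which the arm holds its last target.

## Working session

There is one attempt and no reset: what is moved stays moved. The work goes in short steps, Python scripts to look and compute and a tool call to move; the robot and the scene stay as the last step left them, time stands still between calls to the robot, and variables do not carry over. Pictures are saved under pics/ and viewed, and the job is handed in when it is done.

Besides the shell and the picture viewer there is one more tool, called after "Emit:" by a JSON object that holds its "api" and its "payload". carry_out: Moves the arm, as the interface text tells. Its arguments: {"type":"object","properties":{"commands":{"type":"array"},"grip_force":{"type":"number"}},"required":["commands"]}

```bash
mkdir -p pics
python3 - <<'E'
from bench import r
import cv2
s=r.read_state(); print(s)
for n in("side","top"):
    print(n,r.camera_info(n)); cv2.imwrite(f"pics/{n}0.png",r.camera(n))
E
```

```text
{'time': 0.0, 'joint_positions': array([-1.16161925,  0.33283326, -0.06470809,  1.46095312,  0.02158736,
        1.34987844, -0.08849269]), 'joint_vel': array([-0.00076134, -0.00157308, -0.0013635 ,  0.0009034 , -0.00078416,
        0.00065218,  0.00043645]), 'joint_torque': array([-5.95520960e-04, -6.23267269e+01,  2.44048593e-02, -3.89898384e+01,
       -6.13406883e-02,  3.98513430e-02,  1.01666101e-04]), 'ee_pos': array([0.26138892, 0.56729106, 0.22177242]), 'eef_rot': array([ 8.42156287e-01,  5.39233080e-01, -5.66177682e-04,  3.91944242e-04]), 'ft_force': array([ 0.33712843, -0.52601571, -0.51208561]), 'torque': array([ 0.00810954, -0.03266241,  0.01306023]), 'width': 0.08745941027303712}
side {'fx': 428.3632249759195, 'fy': 428.3632249759195, 'cx': 318.1129722656377, 'cy': 205.3208601984697, 'k1': 0.032010545700261725, 'origin': array([ 0.04851484, -0.8963078 ,  0.91765073]), 'rotation': array([ 0.88605543, -0.24251805,  0.10312893, -0.38138589])}
top {'fx': 460.93125778620845, 'fy': 460.93125778620845, 'cx': 321.8259653289263, 'cy': 189.66025870775718, 'k1': 0.03126665442081595, 'origin': array([ 0.33909549, -0.1412804 ,  1.54948183]), 'rotation': array([-0.70160836,  0.71035058, -0.03898023,  0.04035216])}
```

View pics/side0.png

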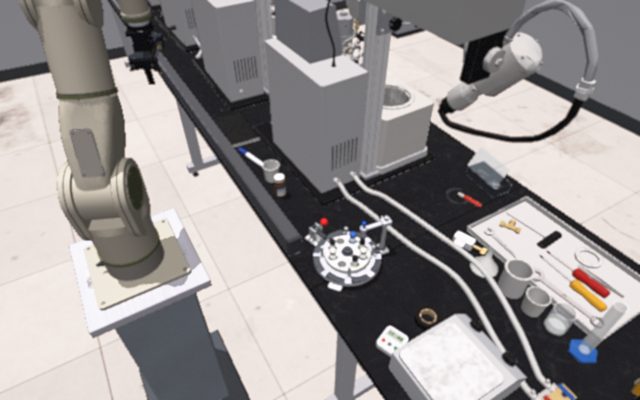

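View pics/top0.png

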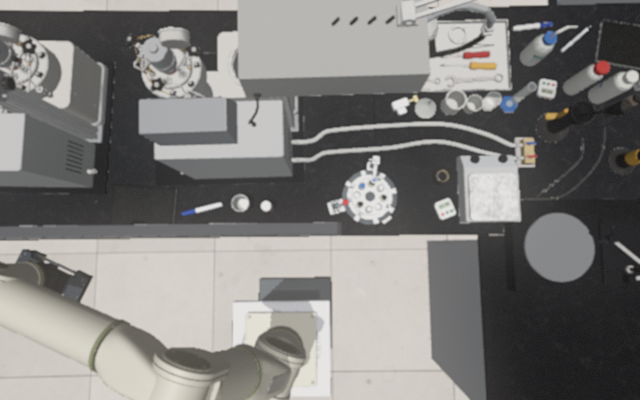

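Run:
```python
import cv2
a=cv2.imread("pics/side0.png")[205:300,295:405]; cv2.imwrite("pics/sc.png",cv2.resize(a,None,fx=6,fy=6,interpolation=cv2.INTER_CUBIC))
a=cv2.imread("pics/top0.png")[145:235,320:410]; cv2.imwrite("pics/tc.png",cv2.resize(a,None,fx=6.5,fy=6.5,interpolation=cv2.INTER_CUBIC))
```

```text
(no output)
```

View pics/sc.png

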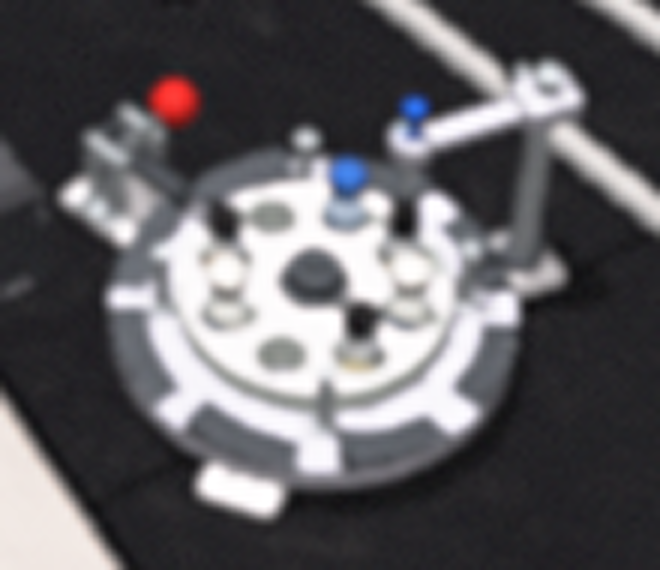

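View pics/tc.png

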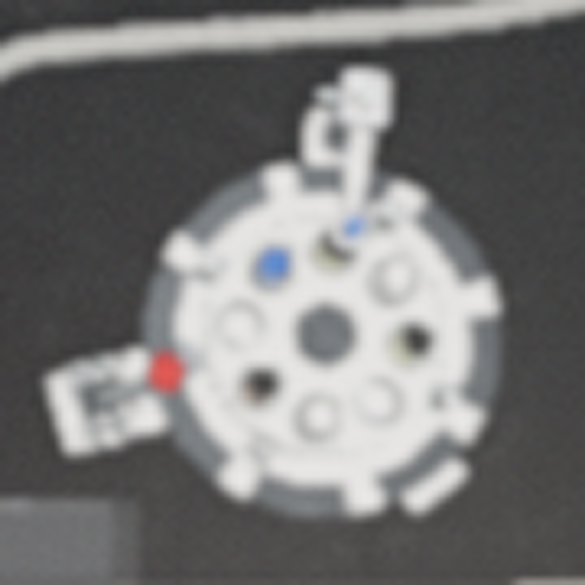

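```bash
cat > h.py <<'E'
import numpy as np, cv2
from scipy.spatial.transform import Rotation as R
from scipy.optimize import least_squares
INFO=None
def info(n):
    from bench import r
    return r.camera_info(n)
def ray(n,u,v):
    c=info(n); d=np.array([(u-c['cx'])/c['fx'],(v-c['cy'])/c['fy']]); s=d.copy()
    for _ in range(20): s=d/(1+c['k1']*(s@s))
    return c['origin'],R.from_quat(c['rotation']).apply([s[0],s[1],1.0])
def atz(n,u,v,z):
    o,d=ray(n,u,v); return o+d*(z-o[2])/d[2]
def proj(n,P):
    c=info(n); q=R.from_quat(c['rotation']).inv().apply(np.atleast_2d(P)-c['origin'])
    s=q[:,:2]/q[:,2:]; s=s*(1+c['k1']*(s**2).sum(1))[:,None]
    return s*[c['fx'],c['fy']]+[c['cx'],c['cy']]
def tf(u,v): return 320+(u+.5)/6.5-.5,145+(v+.5)/6.5-.5
def sf(u,v): return 295+(u+.5)/6-.5,205+(v+.5)/6-.5
def base(p,P): # p=x,y,yaw
    c,s=np.cos(p[2]),np.sin(p[2]); P=np.atleast_2d(P)
    return np.c_[p[0]+c*P[:,0]-s*P[:,1],p[1]+s*P[:,0]+c*P[:,1],P[:,2]]
def pol(r,a,z): a=np.radians(a); return [r*np.cos(a),r*np.sin(a),z]
E
python3 - <<'E'
from h import *
T={'ball':(tf(167,373),.095),'nut':(tf(326,335),.06),'blue':(tf(274,265),.072),'blk180+':(tf(262,385),.072),'blkR':(tf(413,340),.072)}
for k,(p,z) in T.items(): print('top',k,atz('top',*p,z).round(4))
S={'ball':(sf(174,100),.095),'nut':(sf(314,277),.06),'blue':(sf(348,175),.07)}
for k,(p,z) in S.items(): print('side',k,atz('side',*p,z).round(4))
E
```

```text
top ball [ 0.463  -0.2132  0.095 ]
top nut [ 0.484  -0.2946  0.06  ]
top blue [ 0.5181 -0.2684  0.072 ]
top blk180+ [ 0.4584 -0.2612  0.072 ]
top blkR [ 0.4798 -0.3363  0.072 ]
side ball [ 0.4693 -0.2089  0.095 ]
side nut [ 0.484  -0.3032  0.06  ]
side blue [ 0.5249 -0.268   0.07  ]
```

```bash
cat >> h.py <<'E'
def model(p,th=0.,pawl=0.):
    d=np.degrees(th); M={}
    M['nut']=[0,0,.06]
    b=1.0441-0  # ball elevation angle from inward horizontal
    a=np.arctan2(.055,.032)+pawl
    M['ball']=[0,.118-.064*np.cos(a),.04+.064*np.sin(a)]
    M['needle']=pol(.043,-22.5,.084); M['standtop']=pol(.108,-22.5,.132)
    for k in range(8): M[f'cap{k}']=pol(.043,22.5+45*k+d,.072)
    for k in range(4): M[f'peg{k}']=pol(.067,45+90*k+d,.066)
    return {k:base(p,v)[0] for k,v in M.items()}
def overlay(img,n,p,th,pawl,box,f,out):
    x0,y0,x1,y1=box; a=cv2.resize(img[y0:y1,x0:x1],None,fx=f,fy=f,interpolation=cv2.INTER_CUBIC)
    for k,P in model(p,th,pawl).items():
        u,v=proj(n,P)[0]; u=int((u-x0+.5)*f-.5); v=int((v-y0+.5)*f-.5)
        cv2.drawMarker(a,(u,v),(0,255,255) if 'peg' in k else (0,255,0) ,cv2.MARKER_CROSS,10,1)
    cv2.imwrite(out,a)
E
python3 - <<'E'
from h import *
obs=[('top','ball',tf(167,373)),('top','nut',tf(326,335)),('top','cap0',tf(274,265)),('top','cap2',tf(262,385)),('top','cap5',tf(413,340)),
('side','ball',sf(174,100)),('side','nut',sf(314,272)),('side','cap0',sf(348,165))]
def f(p):
    M=model(p[:3],0.01)
    o=[]
    for n,k,uv in obs:
        o+=list(proj(n,M[k]+ (np.r_[p[3:5],0] if n=='side' else 0))[0]-uv)
    return o
s=least_squares(lambda q:np.r_[f(q),np.array(q[3:5])*200],[.484,-.295,.25,0,0]); print(s.x.round(4)); print(np.round(s.fun,2))
p=s.x[:3]
for n,box,fac in(('top',(320,145,410,235),6.5),('side',(295,205,405,300),6)):
    overlay(cv2.imread(f'pics/{n}0.png'),n,p,0.01,0,box,fac,f'pics/ov_{n}.png')
E
```

```text
[ 4.849e-01 -2.949e-01  2.540e-01  4.300e-03 -1.000e-04]
[-0.43 -0.11  0.09 -0.27  0.07 -0.26 -0.1  -0.07  0.39  0.14  0.02  0.86
 -0.09 -1.98 -0.33  1.58  0.86 -0.02]
```

View pics/ov_top.png

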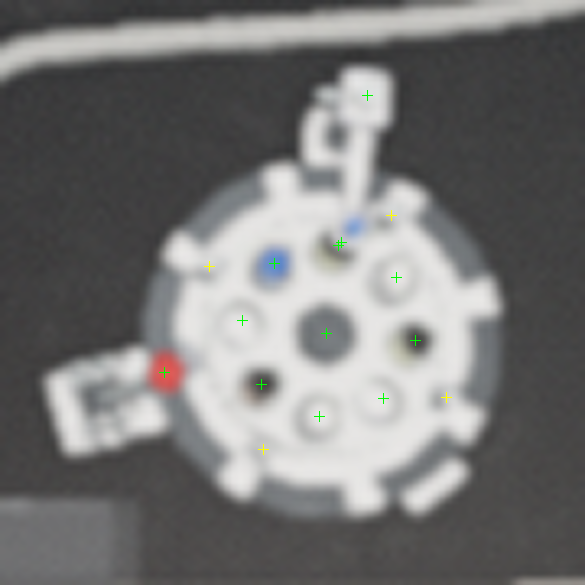

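View pics/ov_side.png

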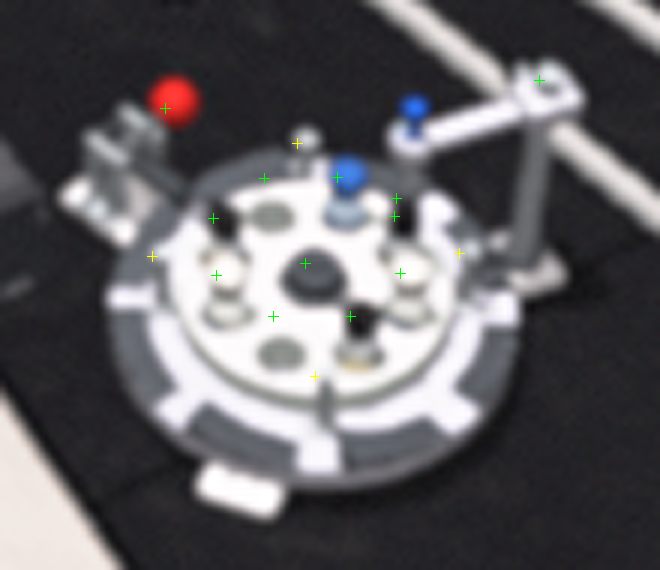

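```bash
cat >> h.py <<'E'
def rows(targets,grip=255):
    """targets: list of (x,y,z,ang) ang = world angle deg of tool x, tool down. prints rows"""
    from bench import r
    s=r.read_state(); p0=s['ee_pos']; R0=R.from_quat(s['eef_rot'])
    prev=None
    for x,y,z,a in targets:
        t=R0.inv().apply(np.array([x,y,z])-p0)/.025
        a=np.radians(a); Rt=R.from_matrix(np.array([[np.cos(a),np.sin(a),0],[np.sin(a),-np.cos(a),0],[0,0,-1]]))
        rv=np.degrees((R0.inv()*Rt).as_rotvec())/5
        print([grip]+[round(float(v),2) for v in np.r_[t,rv]])
E
python3 - <<'E'
from h import *
for uv in [(155,178),(293,180),(155,150),(340,225),(240,203),(265,206)]: print(uv,atz('top',*uv,0).round(3),atz('top',*uv,.1).round(3))
for uv in [(333,190),(278,120),(280,188),(300,245)]: print('s',uv,atz('side',*uv,0).round(3))
rows([(.4,.15,.25,0),(.47,-.235,.25,-75.5)])
E
```

```text
(155, 178) [0.561 0.424 0.   ] [0.546 0.388 0.1  ]
(293, 180) [ 0.548 -0.042  0.   ] [ 0.534 -0.048  0.1  ]
(155, 150) [0.657 0.427 0.   ] [0.636 0.39  0.1  ]
(340, 225) [ 0.394 -0.199  0.   ] [ 0.39  -0.195  0.1  ]
(240, 203) [0.472 0.137 0.   ] [0.463 0.119 0.1  ]
(265, 206) [0.461 0.053 0.   ] [0.453 0.04  0.1  ]
s (333, 190) [ 0.617 -0.024  0.   ]
s (278, 120) [0.652 0.44  0.   ]
s (280, 188) [0.474 0.072 0.   ]
s (300, 245) [ 0.412 -0.176  0.   ]
[255, -12.84, 12.02, -1.11, 0.01, 0.01, 13.05]
[255, -25.66, 21.01, -1.09, 0.02, 0.01, 28.15]
```

Emit:
{"api": "carry_out", "payload": {"commands": [[[255, -1.6, 1.5, -0.5, 0, 0, 1.6], [255, -3.2, 3.0, -1.1, 0, 0, 3.2], [255, -4.8, 4.5, -1.1, 0, 0, 4.9], [255, -6.4, 6.0, -1.1, 0, 0, 6.5], [255, -8.0, 7.5, -1.1, 0, 0, 8.1], [255, -9.6, 9.0, -1.1, 0, 0, 9.8], [255, -11.2, 10.5, -1.1, 0, 0, 11.4], [255, -12.8, 12.0, -1.1, 0, 0, 13.0], [255, -14.4, 13.1, -1.1, 0, 0, 14.9], [255, -16.0, 14.2, -1.1, 0, 0, 16.8], [255, -17.6, 15.3, -1.1, 0, 0, 18.7], [255, -19.2, 16.5, -1.1, 0, 0, 20.6]]], "grip_force": 10}}

```text
time: 1.6
ee_pos: [0.435, -0.0428, 0.2499]
eef_rot: [0.945, -0.326, -0.0, 0.0]
ft_force: [1.6, 0.6, -0.8]
width: 0.0002
```

Run:
```python
from h import *
from bench import r
s=r.read_state(); print(s['time'],s['ee_pos'],R.from_quat(s['eef_rot']).as_matrix().round(3),s['joint_positions'].round(2))
rows([(.4725,-.2466,.16,-75.5)])
```

```text
1.6 [ 0.43503613 -0.04277418  0.2498977 ] [[ 0.788 -0.616 -0.   ]
 [-0.616 -0.788 -0.001]
 [ 0.     0.001 -1.   ]] [-0.55 -0.15  0.5   1.9   0.07  1.37 -0.74]
[255, 6.2, 5.49, 3.6, 0.01, -0.01, 7.49]
```

Emit:
{"api": "carry_out", "payload": {"commands": [[[255, 1.5, 1.4, 0, 0, 0, 1.9], [255, 3.1, 2.7, 0.5, 0, 0, 3.8], [255, 4.7, 4.1, 1.6, 0, 0, 5.6], [255, 6.2, 5.5, 2.8, 0, 0, 7.5], [255, 6.2, 5.5, 3.6, 0, 0, 7.5], [255, 6.2, 5.5, 3.6, 0, 0, 7.5], [255, 6.2, 5.5, 3.6, 0, 0, 7.5]]]}}

```text
time: 2.48
ee_pos: [0.4728, -0.2461, 0.1608]
eef_rot: [0.791, -0.612, 0.0, 0.0]
ft_force: [1.4, 0.3, 0.4]
width: 0.0004
```

Run:
```python
from h import *
from bench import r
s=r.read_state(); print(s['time'],s['ee_pos'],R.from_quat(s['eef_rot']).as_matrix().round(3),s['ft_force'])
for n,box,fac in(('top',(320,145,410,235),6.5),('side',(285,165,405,265),6)):
    img=r.camera(n); cv2.imwrite(f'pics/{n}1.png',img)
    x0,y0,x1,y1=box;a=cv2.resize(img[y0:y1,x0:x1],None,fx=fac,fy=fac,interpolation=cv2.INTER_CUBIC)
    u=(proj(n,s['ee_pos'])[0]-[x0,y0]+.5)*fac-.5; print(n,u)
    cv2.drawMarker(a,(int(u[0]),int(u[1])),(0,255,0),cv2.MARKER_CROSS,10,1)
    cv2.imwrite(f'pics/{n}1c.png',a)
```

```text
2.475 [ 0.47280148 -0.24612674  0.16080009] [[ 0.251 -0.968  0.   ]
 [-0.968 -0.251 -0.001]
 [ 0.001 -0.    -1.   ]] [1.37289399 0.3051866  0.41680881]
top [244.1918069 338.965526 ]
side [287.68486759 282.04148898]
```

View pics/top1c.png

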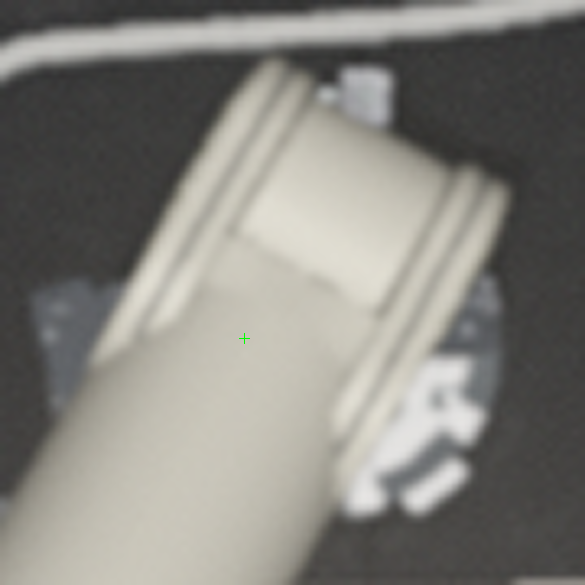

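View pics/side1c.png

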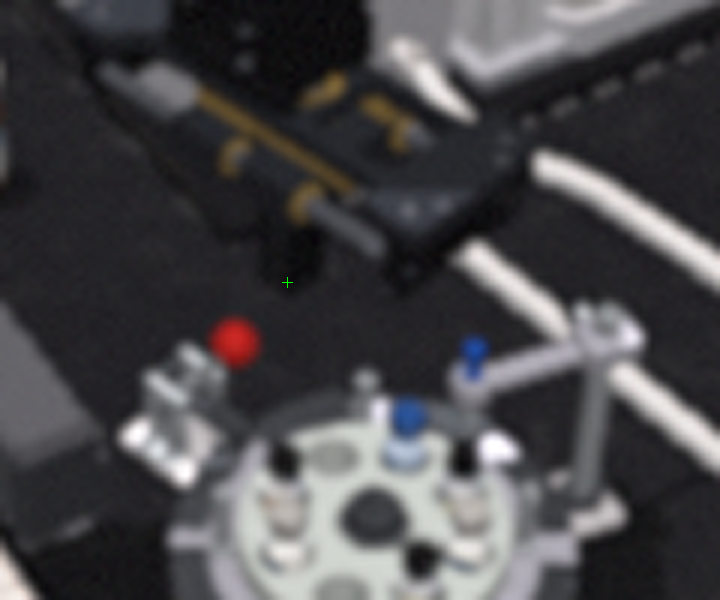

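Run:
```python
from h import *
a=cv2.imread('pics/side1.png')[185:235,310:365]; a=np.clip(255*(a/255.)**.45,0,255).astype('uint8')
a=cv2.resize(a,None,fx=12,fy=12,interpolation=cv2.INTER_CUBIC)
C=np.array([.4728,-.2461,.1608]); ax=np.array([.251,-.968,0]); ay=np.array([-.968,-.251,0])
for i in(-1,1):
  for j in(-1,1):
    for h in (0,.03):
      u=(proj('side',C+ax*i*.015+ay*j*.0095+[0,0,h])[0]-[310,185]+.5)*12; cv2.circle(a,tuple(int(v) for v in u),3,(0,255,0) if h==0 else (255,255,0),-1)
cv2.imwrite('pics/f1.png',a)
```

```text
(no output)
```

View pics/f1.png

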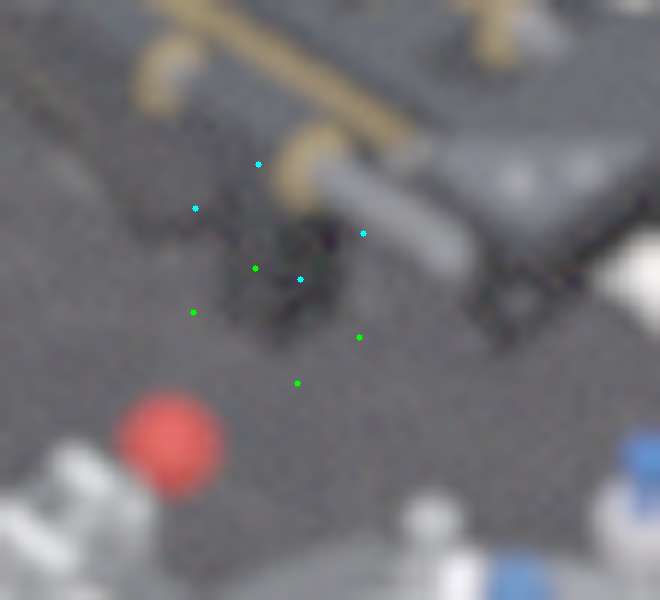

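Emit:
{"api": "carry_out", "payload": {"commands": [[[255, 0, 0, 1.0, 0, 0, 0], [255, 0, 0, 2.0, 0, 0, 0], [255, 0, 0, 2.8, 0, 0, 0], [255, 0, 0, 2.8, 0, 0, 0], [255, -0.2, 0, 2.8, 0, 0, 0], [255, -0.4, 0, 2.8, 0, 0, 0], [255, -0.4, 0, 2.8, 0, 0, 0]]]}}

```text
time: 3.45
ee_pos: [0.4711, -0.2359, 0.0917]
eef_rot: [0.791, -0.612, 0.001, -0.001]
ft_force: [-0.1, 0.1, -0.2]
width: 0.0006
```

```bash
cat >> h.py <<'E'
def snap(name,box=(285,185,385,275),fac=8,gam=.55,n='side',shift=(0,0)):
    from bench import r
    s=r.read_state(); print(s['time'],s['ee_pos'].round(4),s['ft_force'].round(2), 'ang',np.degrees(np.arctan2(*R.from_quat(s['eef_rot']).as_matrix()[[1,0],0])).round(1))
    img=r.camera(n); cv2.imwrite(f'pics/{name}_full.png',img)
    x0,y0,x1,y1=box; a=img[y0:y1,x0:x1]; a=(255*(a/255.)**gam).astype('uint8')
    a=cv2.resize(a,None,fx=fac,fy=fac,interpolation=cv2.INTER_CUBIC)
    u=(proj(n,s['ee_pos'])[0]-[x0,y0]+.5)*fac-.5
    cv2.drawMarker(a,(int(u[0]),int(u[1])),(0,255,0),cv2.MARKER_CROSS,10,1)
    cv2.imwrite(f'pics/{name}.png',a)
E
python3 -c "
from h import *
snap('s2')"
```

```text
3.45 [ 0.4711 -0.2359  0.0917] [-0.1   0.06 -0.23] ang -75.4
```

View pics/s2.png

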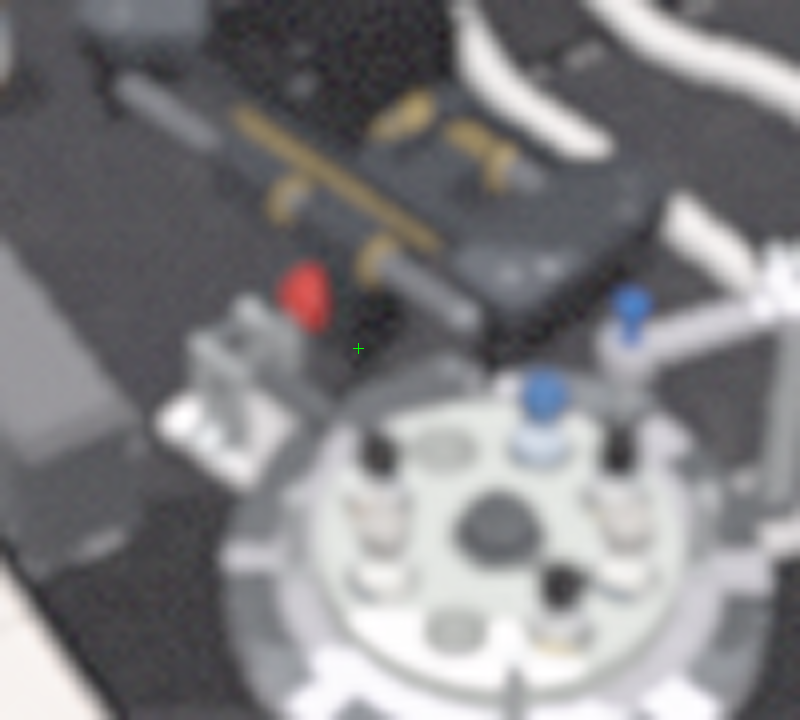

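Emit:
{"api": "carry_out", "payload": {"commands": [[[255, -0.15, -0.08, 0, 0, 0, 0], [255, -0.3, -0.08, 0, 0, 0, 0], [255, -0.45, -0.08, 0, 0, 0, 0], [255, -0.6, -0.08, 0, 0, 0, 0], [255, -0.75, -0.08, 0, 0, 0, 0], [255, -0.9, -0.08, 0, 0, 0, 0], [255, -1.05, -0.08, 0, 0, 0, 0], [255, -1.2, -0.08, 0, 0, 0, 0], [255, -1.2, -0.08, 0, 0, 0, 0]]]}}

```text
time: 4.62
ee_pos: [0.4653, -0.2062, 0.0916]
eef_rot: [0.791, -0.611, 0.001, -0.001]
ft_force: [-1.3, 0.6, -0.4]
width: 0.0006
```

```bash
python3 -c "
from h import *
snap('s3')"
```

```text
4.625 [ 0.4653 -0.2062  0.0916] [-1.26  0.57 -0.38] ang -75.4
```

View pics/s3.png

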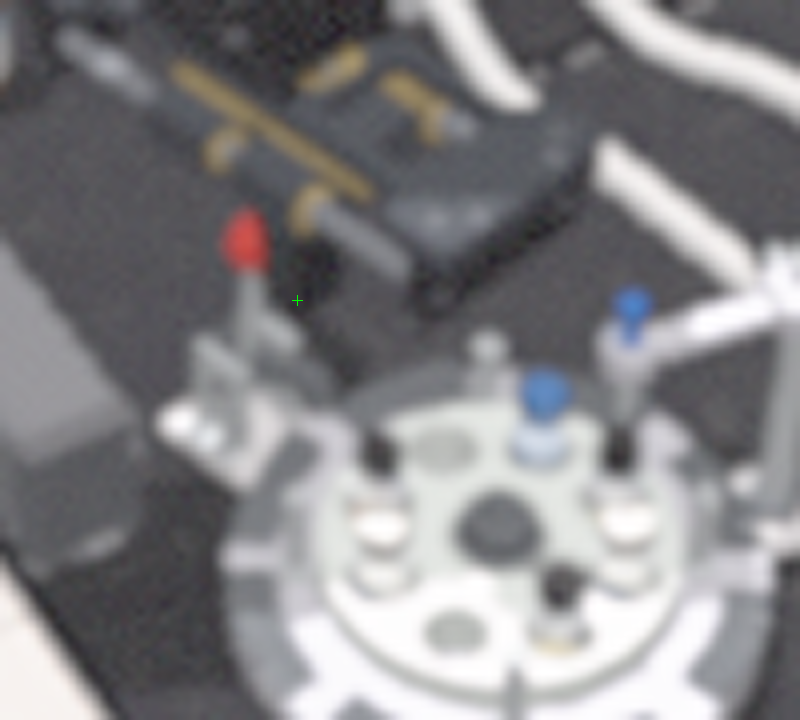

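Emit:
{"api": "carry_out", "payload": {"commands": [[[255, -0.15, 0, 0, 0, 0, 0], [255, -0.3, 0, 0, 0, 0, 0], [255, -0.45, 0, 0, 0, 0, 0], [255, -0.6, 0, 0, 0, 0, 0], [255, -0.75, 0, 0, 0, 0, 0], [255, -0.9, 0, 0, 0, 0, 0], [255, -1.05, 0, 0, 0, 0, 0], [255, -1.2, 0, 0, 0, 0, 0], [255, -1.2, 0, 0, 0, 0, 0]]]}}

```text
time: 5.8
ee_pos: [0.4578, -0.177, 0.0916]
eef_rot: [0.791, -0.611, 0.001, -0.001]
ft_force: [-0.3, 0.0, 0.5]
width: 0.0007
```

```bash
python3 -c "
from h import *
snap('s4')"
```

```text
5.8 [ 0.4578 -0.177   0.0916] [-0.34  0.    0.54] ang -75.4
```

View pics/s4.png

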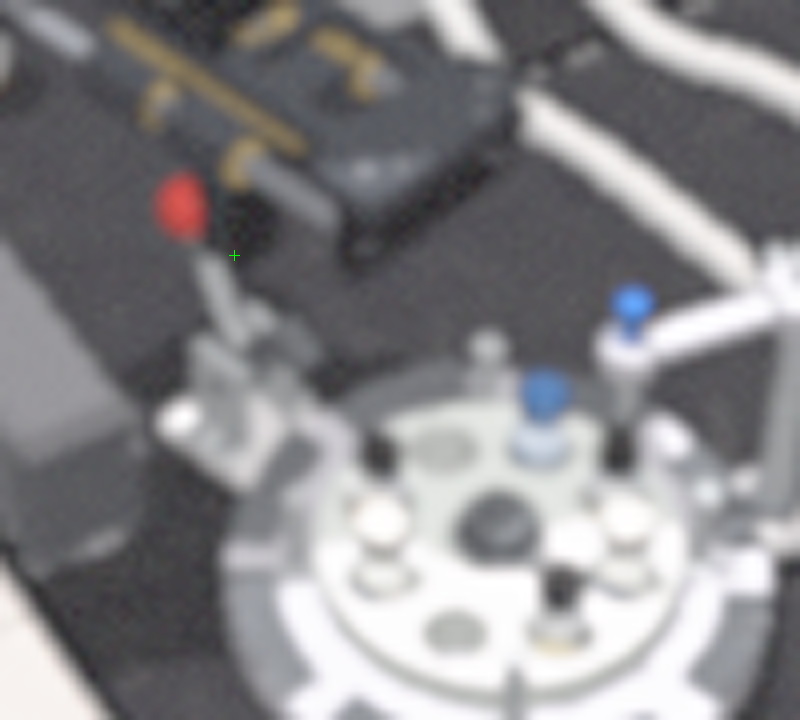

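Emit:
{"api": "carry_out", "payload": {"commands": [[[255, -0.1, 0, 0, 0, 0, 0], [255, -0.2, 0, 0, 0, 0, 0], [255, -0.3, 0, 0, 0, 0, 0], [255, -0.3, 0, 0, 0, 0, 0], [255, -0.3, 0, 0, 0, 0, 0]]]}}

```text
time: 6.48
ee_pos: [0.456, -0.17, 0.0916]
eef_rot: [0.791, -0.611, 0.001, -0.001]
ft_force: [0.2, 0.4, -0.8]
width: 0.0005
```

```bash
python3 -c "
from h import *
snap('s5')
p=(.4849,-.2949,.254)
for a in (.5,.7,.8,.9,1.0,1.13): print(a,(proj('side',model(p,0,a)['ball'])[0]-[285,185])*8)
"
```

```text
6.475 [ 0.456  -0.17    0.0916] [ 0.19  0.37 -0.77] ang -75.4
0.5 [233.57191531 237.84029761]
0.7 [207.17371814 221.19022772]
0.8 [194.41546671 215.12812736]
0.9 [182.13299867 210.64703171]
1.0 [170.4526106  207.77688719]
1.13 [156.35854096 206.46967278]
```

View pics/s5.png

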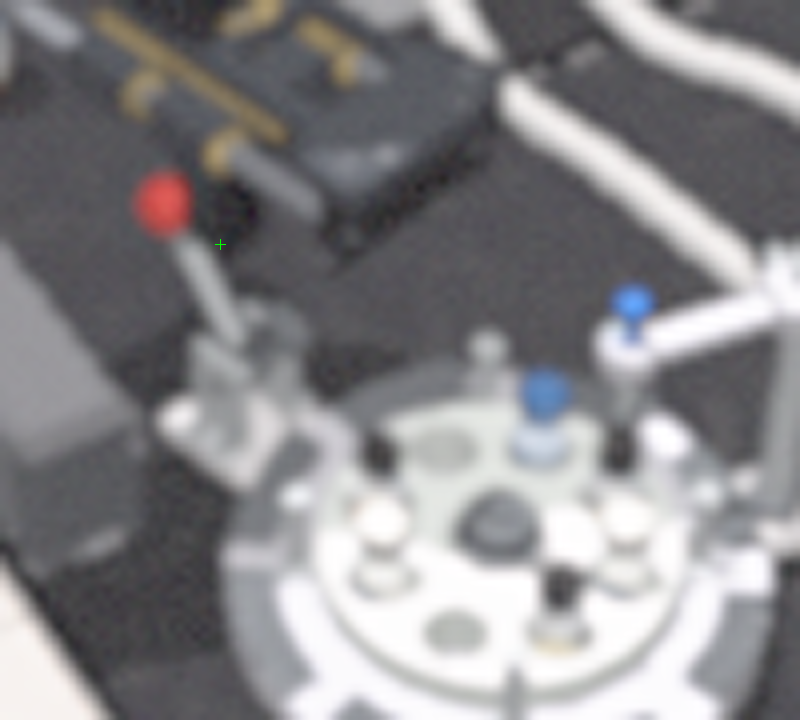

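```bash
cat >> h.py <<'E'
P0=(.486,-.2945,.254)
def nm(n,m,z,psi=112.5):
    a=np.radians(psi); b=n*np.array([np.cos(a),np.sin(a)])+m*np.array([-np.sin(a),np.cos(a)])
    w=base(P0,[b[0],b[1],z])[0]; ang=psi+np.degrees(P0[2])-180
    return (*w,ang)
E
python3 -c "
from h import *
t=nm(-.056,.068,.16);print(t)
x=(.4711,-.2359,.16,-75.5)
rows([(.456,-.17,.16,-75.4),x,t,nm(-.056,.068,.048)])
"
```

```text
(np.float64(0.4654738523751322), np.float64(-0.38016608000651214), np.float64(0.16), np.float64(-52.946872003677086))
[255, -0.0, -0.01, -2.74, -0.03, -0.01, 0.0]
[255, 2.7, 0.07, -2.73, -0.03, -0.01, 0.02]
[255, 8.23, 1.75, -2.73, -0.03, -0.02, -4.49]
[255, 8.23, 1.76, 1.75, -0.03, -0.02, -4.49]
```

Emit:
{"api": "carry_out", "payload": {"commands": [[[255, 0, 0, -1.4, 0, 0, 0], [255, 0, 0, -2.7, 0, 0, 0], [255, 1.8, 0, -2.7, 0, 0, 0], [255, 3.6, 0.3, -2.7, 0, 0, -1.5], [255, 5.4, 0.9, -2.7, 0, 0, -3.0], [255, 7.0, 1.4, -2.7, 0, 0, -4.5], [255, 8.2, 1.75, -2.7, 0, 0, -4.5], [255, 8.2, 1.75, -2.7, 0, 0, -4.5], [255, 8.2, 1.75, -1.0, 0, 0, -4.5], [255, 8.2, 1.75, 0, 0, 0, -4.5], [255, 8.2, 1.75, 0, 0, 0, -4.5]]]}}

```text
time: 7.9
ee_pos: [0.4648, -0.3776, 0.0901]
eef_rot: [0.896, -0.445, -0.001, -0.001]
ft_force: [0.2, 0.4, 0.4]
width: 0.0002
```

```bash
python3 -c "
from h import *
snap('s6',(285,195,400,300),7)
snap('t6',(320,145,410,235),6.5,.8,'top')
rows([nm(-.056,.068,.048)])
"
```

```text
7.9 [ 0.4648 -0.3776  0.0901] [0.16 0.35 0.36] ang -52.8
7.95 [ 0.4655 -0.3785  0.0917] [-0.22  0.41  0.08] ang -52.8
[255, 0.02, 0.04, 1.78, -0.03, -0.03, 0.02]
```

View pics/s6.png

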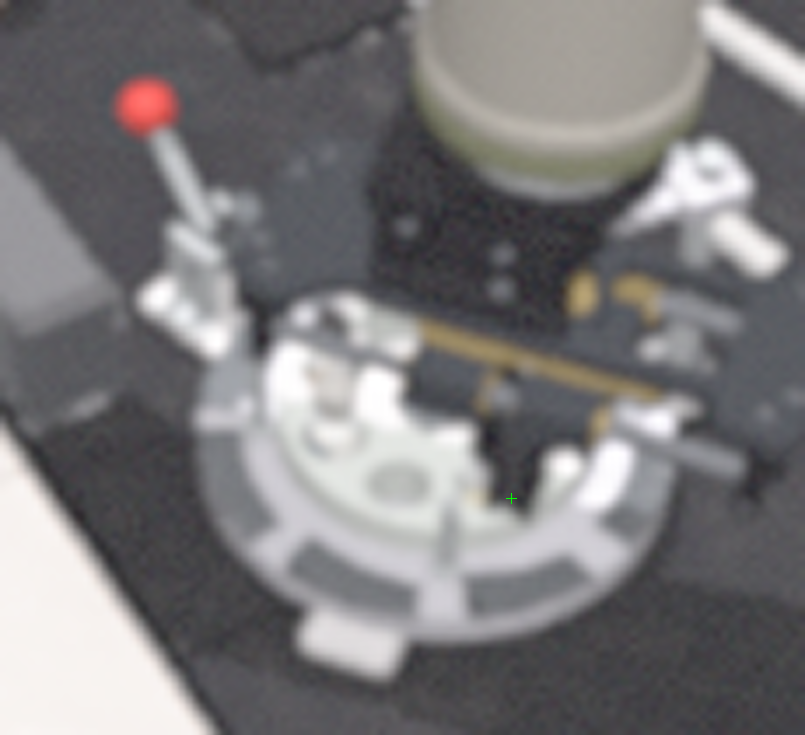

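View pics/t6.png

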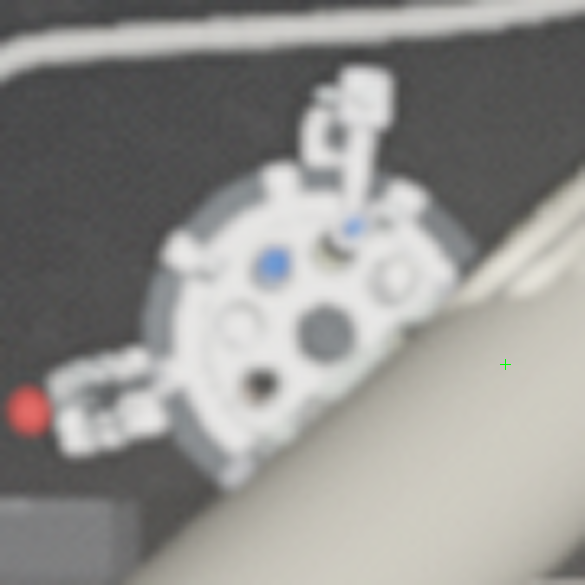

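Emit:
{"api": "carry_out", "payload": {"commands": [[[255, 0, 0, 0.6, 0, 0, 0], [255, 0, 0, 1.2, 0, 0, 0], [255, 0, 0, 1.75, 0, 0, 0], [255, 0, 0, 1.75, 0, 0, 0]]]}}

```text
time: 8.5
ee_pos: [0.4652, -0.3786, 0.0473]
eef_rot: [0.895, -0.445, 0.0, -0.001]
ft_force: [-0.8, 0.2, 0.3]
width: 0.0006
```

```bash
python3 -c "
from h import *
snap('s7',(285,195,400,300),7)
rows([nm(-.056,.068,.048)])
"
```

```text
8.5 [ 0.4652 -0.3786  0.0473] [-0.82  0.19  0.33] ang -52.9
[255, 0.03, 0.03, 0.01, -0.02, -0.01, 0.02]
```

View pics/s7.png

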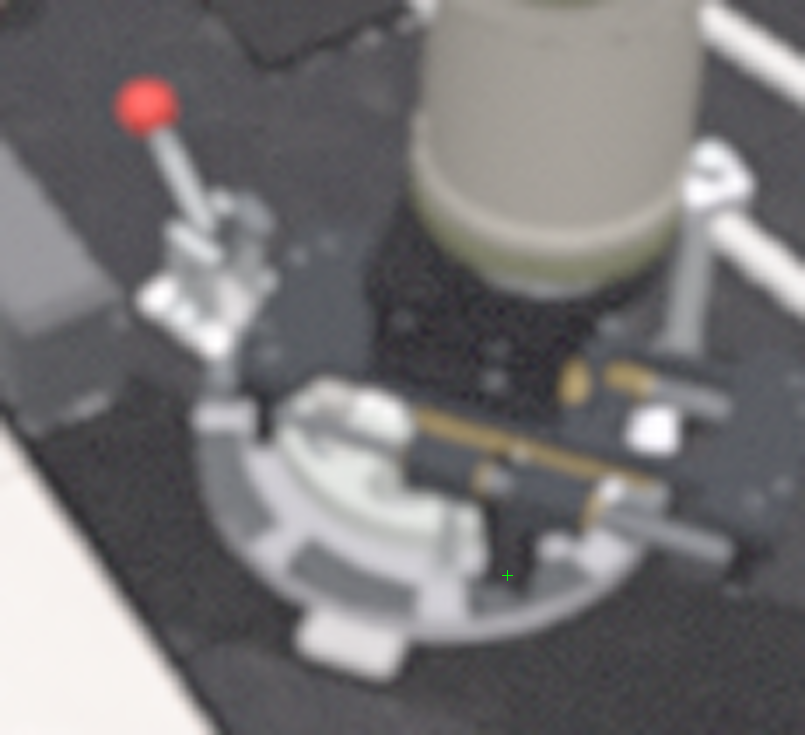

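Emit:
{"api": "carry_out", "payload": {"commands": [[[255, -0.2, 0.02, 0, 0, 0, 0], [255, -0.4, 0.03, 0, 0, 0, 0], [255, -0.6, 0.03, 0, 0, 0, 0], [255, -0.75, 0.03, 0, 0, 0, 0], [255, -0.9, 0.03, 0, 0, 0, 0], [255, -1.1, 0.03, 0, 0, 0, 0], [255, -1.3, 0.03, 0, 0, 0, 0], [255, -1.5, 0.03, 0, 0, 0, 0], [255, -1.7, 0.03, 0, 0, 0, 0], [255, -1.85, 0.03, 0, 0, 0, 0], [255, -1.85, 0.03, 0, 0, 0, 0]]]}}

```text
time: 9.93
ee_pos: [0.437, -0.3419, 0.048]
eef_rot: [0.896, -0.445, 0.001, -0.001]
ft_force: [-0.7, -0.9, 0.0]
width: 0.0006
```

```bash
python3 -c "
from h import *
snap('s8',(285,195,400,300),7)
snap('t8',(320,145,410,235),6.5,.8,'top')
rows([nm(-.005,.068,.048)])
"
```

```text
9.925 [ 0.437  -0.3419  0.048 ] [-0.68 -0.89  0.03] ang -52.8
9.975 [ 0.4372 -0.3421  0.0481] [-0.08 -0.29 -0.86] ang -52.8
[255, -0.15, 0.01, 0.0, -0.02, -0.01, 0.02]
```

View pics/s8.png

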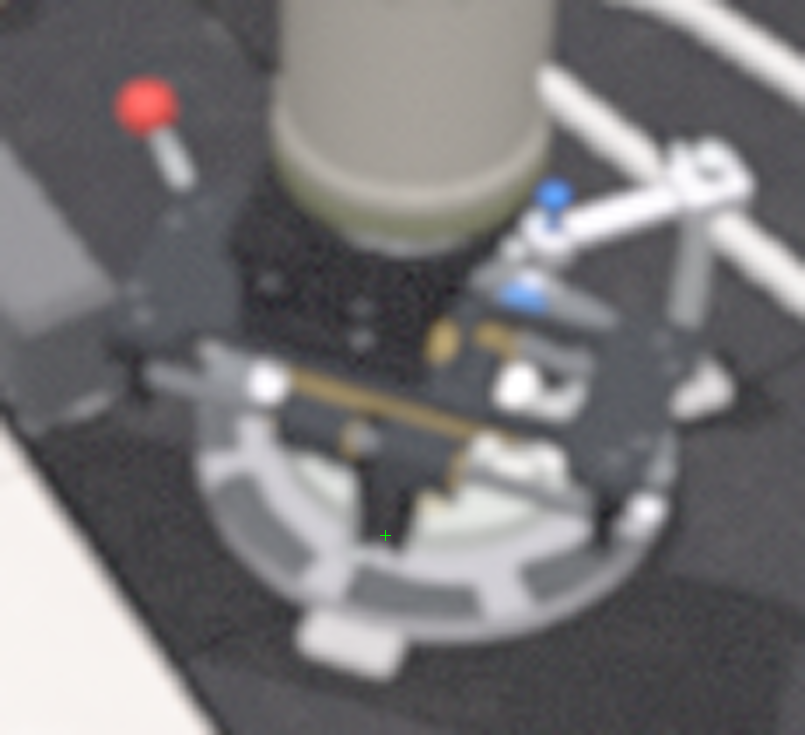

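View pics/t8.png

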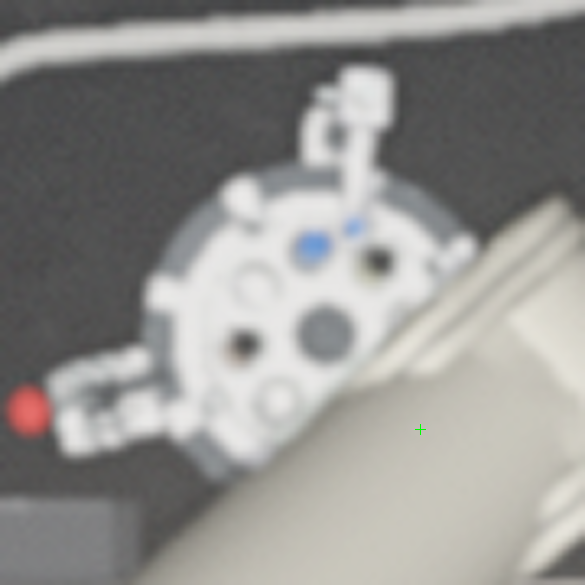

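```bash
cat >> h.py <<'E'
PT=(.4849,-.2949,.254)
def wheel(obs,conv=tf,fit=True):
    def f(q):
        M=model((PT[0]+q[1],PT[1]+q[2],PT[2]),q[0]); return np.r_[np.concatenate([proj('top',M[k])[0]-conv(*uv) for k,uv in obs]),q[1]*300,q[2]*300]
    s=least_squares(f,[-.4,0,0]); print('th',s.x.round(4),np.round(s.fun,2)); return s.x[0]
E
python3 -c "
from h import *
wheel([('cap0',(274,265)),('cap2',(262,385)),('cap5',(413,340)),('cap1',(242,322)),('cap6',(397,276))])
wheel([('cap0',(314,246)),('cap7',(378,262)),('cap2',(243,346)),('cap1',(257,287)),('cap3',(280,401))])
"
```

```text
th [ 0.0204 -0.0001  0.0001] [-0.08 -0.17 -0.06  0.05  0.36  0.01  0.04 -0.03 -0.22  0.11 -0.02  0.04]
th [-0.4838 -0.0006 -0.    ] [-0.16  0.17 -0.01 -0.11  0.1   0.16  0.06 -0.69 -0.    0.3  -0.17 -0.  ]
```

Emit:
{"api": "carry_out", "payload": {"commands": [[[255, -0.15, 0, 0, 0, 0, 0], [255, -0.3, 0, 0, 0, 0, 0], [255, -0.45, 0, 0, 0, 0, 0], [255, -0.55, 0, 0, 0, 0, 0], [255, -0.62, 0, 0, 0, 0, 0], [255, -0.65, 0, 0, 0, 0, 0], [255, -0.65, 0, 0, 0, 0, 0]]]}}

```text
time: 10.9
ee_pos: [0.4273, -0.3293, 0.0481]
eef_rot: [0.896, -0.445, 0.001, -0.001]
ft_force: [1.1, -0.5, -0.9]
width: 0.0003
```

```bash
python3 -c "
from h import *
snap('t9',(320,145,410,235),6.5,.8,'top')
rows([nm(.0085,.068,.048)])
"
```

```text
10.9 [ 0.4273 -0.3293  0.0481] [ 1.08 -0.55 -0.92] ang -52.8
[255, -0.04, 0.0, 0.0, -0.02, -0.01, 0.02]
```

View pics/t9.png

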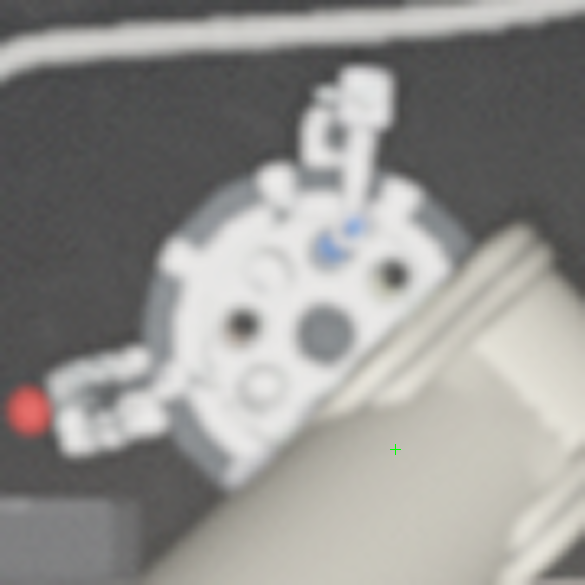

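```bash
python3 -c "
from h import *
wheel([('cap7',(395,275)),('cap2',(242,325)),('cap1',(270,268)),('cap3',(263,386))])
# polar unwrap of rim at z=.034, r 78..89, compare profiles
def prof(f):
    im=cv2.cvtColor(cv2.imread(f),cv2.COLOR_BGR2GRAY).astype(np.float32)
    A=np.arange(35,175,.25); out=0
    for rr in np.arange(.079,.089,.001):
        P=base(PT,np.array([pol(rr,a,.035) for a in A])); uv=proj('top',P).astype(np.float32)
        out=out+cv2.remap(im,uv[:,0][None],uv[:,1][None],cv2.INTER_CUBIC)[0]
    return A,out/10
A,a=prof('pics/top0.png')
for nme in ('t8_full','t9_full'):
    A,b=prof(f'pics/{nme}.png')
    best=[]
    for d in np.arange(-10,25,.25):  # b(A)=a(A+d')  wheel displaced by delta: b(A)=a(A-delta)
        k=(A>38)&(A<68)|((A>105)&(A<125)); x=A[k]; va=np.interp(x+d,A,a); ok=(x+d<76)|(x+d>104)
        best.append((np.corrcoef(va[ok],b[k][ok])[0,1],d))
    best.sort(); print(nme,best[-3:])
"
```

```text
th [-7.333e-01 -2.000e-04  2.000e-04] [-0.2  -0.01 -0.01 -0.02  0.2  -0.31  0.05  0.27 -0.07  0.06]
t8_full [(np.float64(0.7304456643656533), np.float64(24.25)), (np.float64(0.7538919769289052), np.float64(24.5)), (np.float64(0.7756362875748476), np.float64(24.75))]
t9_full [(np.float64(0.995151914177624), np.float64(-2.75)), (np.float64(0.9958461041655574), np.float64(-2.25)), (np.float64(0.9967573175842739), np.float64(-2.5))]
```

Emit:
{"api": "carry_out", "payload": {"commands": [[[255, -0.03, 0, 0, 0, 0, 0], [255, -0.06, 0, 0, 0, 0, 0], [255, -0.06, 0, 0, 0, 0, 0], [255, 0.1, 0, 0, 0, 0, 0], [255, 0.4, 0, 0, 0, 0, 0], [255, 0.5, 0, 0, 0, 0, 0], [255, 0.5, 0, 0, 0, 0, 0]]]}}

```text
time: 11.82
ee_pos: [0.4346, -0.3396, 0.0479]
eef_rot: [0.895, -0.445, 0.0, -0.0]
ft_force: [0.4, 0.2, -0.3]
width: 0.0002
```

```bash
python3 -c "
from h import *
snap('t10',(320,145,410,235),6.5,.8,'top')
def prof(f):
    im=cv2.cvtColor(cv2.imread(f),cv2.COLOR_BGR2GRAY).astype(np.float32)
    A=np.arange(35,175,.25); out=0
    for rr in np.arange(.079,.089,.001):
        P=base(PT,np.array([pol(rr,a,.035) for a in A])); uv=proj('top',P).astype(np.float32)
        out=out+cv2.remap(im,uv[:,0][None],uv[:,1][None],cv2.INTER_CUBIC)[0]
    return A,out/10
A,a=prof('pics/top0.png'); A,b=prof('pics/t10_full.png')
best=[]
for d in np.arange(-10,10,.25):
        k=(A>38)&(A<68)|((A>105)&(A<125)); x=A[k]; va=np.interp(x+d,A,a); ok=(x+d<76)|(x+d>104)
        best.append((np.corrcoef(va[ok],b[k][ok])[0,1],d))
best.sort(); print(best[-3:])
"
```

```text
11.825 [ 0.4346 -0.3396  0.0479] [ 0.43  0.2  -0.27] ang -52.9
[(np.float64(0.9963058081118987), np.float64(-1.5)), (np.float64(0.9973028188090208), np.float64(-1.0)), (np.float64(0.9978439098067114), np.float64(-1.25))]
```

View pics/t10.png

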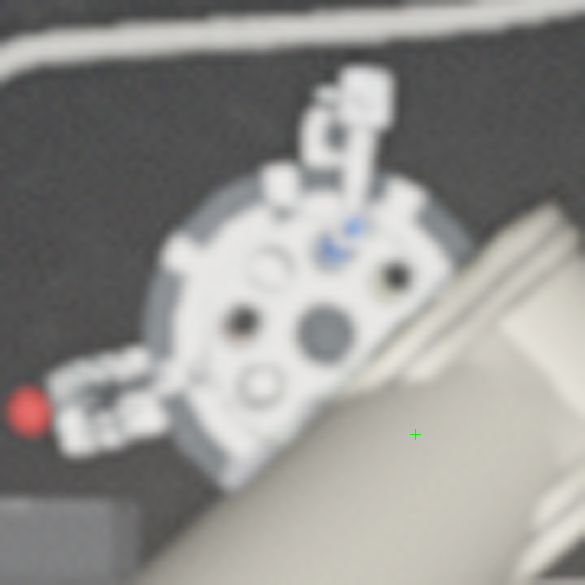

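```bash
python3 -c "
from h import *
def b(y,z,x=.0005): return (*base(P0,[x,y,z])[0],-75.45)
t=b(.192,.16);print(t)
rows([(.4346,-.3396,.16,-52.9),t,b(.192,.084)])
"
```

```text
(np.float64(0.4382386546081754), np.float64(-0.10853467020338753), np.float64(0.16), -75.45)
[255, 0.01, -0.0, -4.48, -0.01, -0.0, 0.01]
[255, -7.27, -5.7, -4.48, -0.02, 0.0, 4.52]
[255, -7.27, -5.69, -1.44, -0.02, 0.0, 4.52]
```

Emit:
{"api": "carry_out", "payload": {"commands": [[[255, 0.1, 0, -1.2, 0, 0, 0], [255, 0.1, 0, -2.6, 0, 0, 0], [255, 0, 0, -4.0, 0, 0, 0], [255, 0, 0, -4.5, 0, 0, 0], [255, -1.5, -1.2, -4.5, 0, 0, 0.9], [255, -3.0, -2.4, -4.5, 0, 0, 2.0], [255, -4.5, -3.5, -4.5, 0, 0, 3.2], [255, -6.0, -4.7, -4.5, 0, 0, 4.5], [255, -7.3, -5.7, -4.5, 0, 0, 4.5], [255, -7.3, -5.7, -4.5, 0, 0, 4.5], [255, -7.3, -5.7, -4.5, 0, 0, 4.5]]]}}

```text
time: 13.25
ee_pos: [0.4376, -0.1085, 0.1602]
eef_rot: [0.791, -0.611, 0.0, -0.0]
ft_force: [0.1, -0.5, 0.5]
width: 0.0004
```

```bash
python3 -c "
from h import *
def b(y,z,x=.0005): return (*base(P0,[x,y,z])[0],-75.45)
snap('s11',(270,165,390,265),6.5)
rows([b(.192,.084)])
"
```

```text
13.25 [ 0.4376 -0.1085  0.1602] [ 0.08 -0.5   0.49] ang -75.4
[255, -0.01, -0.03, 3.05, -0.01, 0.0, 0.0]
```

View pics/s11.png

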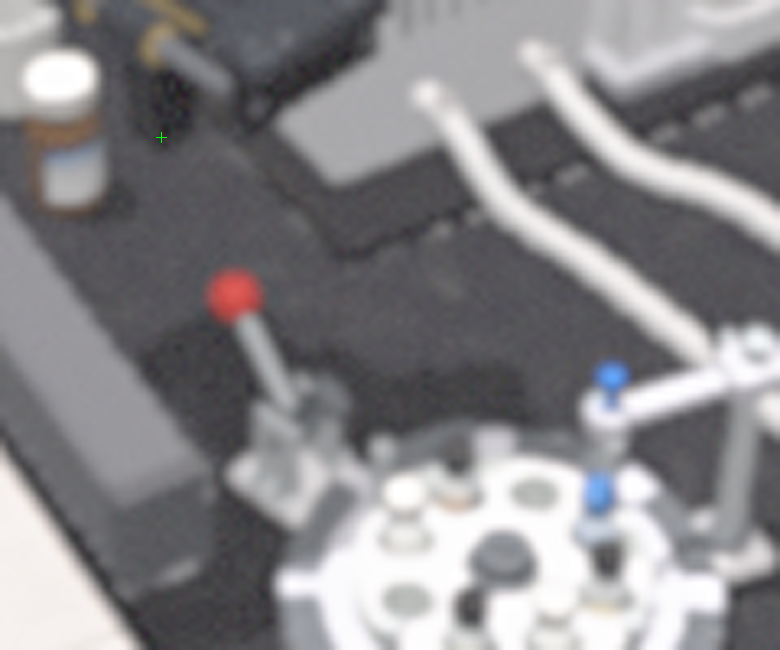

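Emit:
{"api": "carry_out", "payload": {"commands": [[[255, 0, 0, 1.2, 0, 0, 0], [255, 0, 0, 2.4, 0, 0, 0], [255, 0, 0, 3.0, 0, 0, 0], [255, 0, 0, 3.0, 0, 0, 0], [255, 0.2, 0, 3.0, 0, 0, 0], [255, 0.2, 0, 3.0, 0, 0, 0]]]}}

```text
time: 14.05
ee_pos: [0.4396, -0.1144, 0.0862]
eef_rot: [0.791, -0.612, 0.001, -0.001]
ft_force: [-0.5, 0.0, -0.0]
width: 0.0008
```

```bash
python3 -c "
from h import *
snap('s12',(270,165,390,265),6.5)
"
```

```text
14.05 [ 0.4396 -0.1144  0.0862] [-0.45  0.03 -0.02] ang -75.5
```

View pics/s12.png

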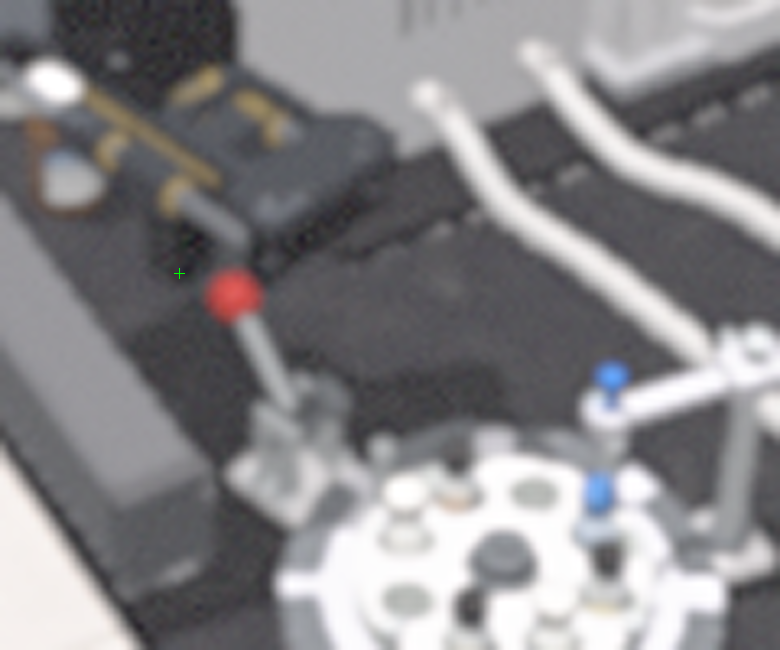

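Emit:
{"api": "carry_out", "payload": {"commands": [[[255, 0.2, 0, 0, 0, 0, 0], [255, 0.35, 0, 0, 0, 0, 0], [255, 0.5, 0, 0, 0, 0, 0], [255, 0.65, 0, 0, 0, 0, 0], [255, 0.8, 0, 0, 0, 0, 0], [255, 0.95, 0, 0, 0, 0, 0], [255, 1.1, 0, 0, 0, 0, 0], [255, 1.25, 0, 0, 0, 0, 0], [255, 1.35, 0, 0, 0, 0, 0], [255, 1.35, 0, 0, 0, 0, 0]]]}}

```text
time: 15.35
ee_pos: [0.448, -0.147, 0.086]
eef_rot: [0.791, -0.612, 0.001, -0.001]
ft_force: [-0.5, -0.0, -0.1]
width: 0.0005
```

```bash
python3 -c "
from h import *
snap('s13',(270,165,390,265),6.5)
"
```

```text
15.35 [ 0.448 -0.147  0.086] [-0.49 -0.01 -0.12] ang -75.5
```

View pics/s13.png

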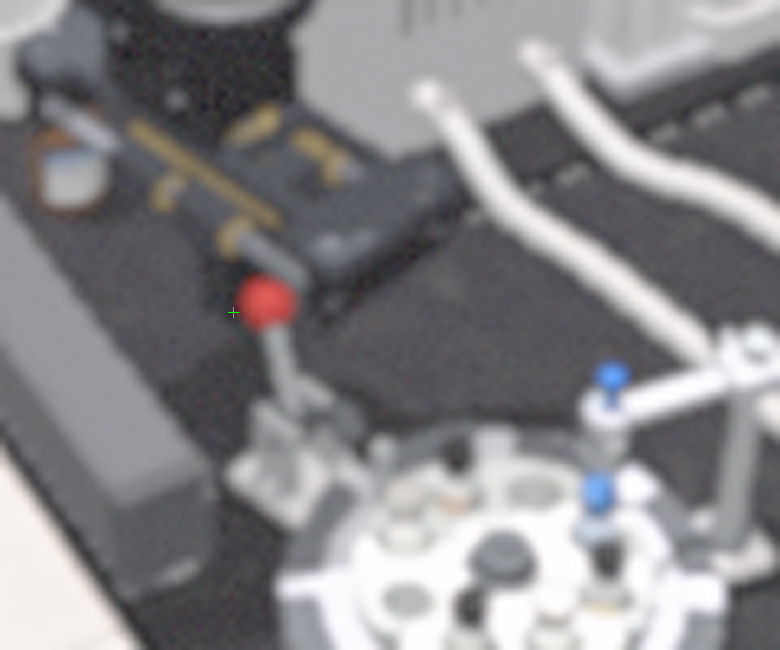

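Emit:
{"api": "carry_out", "payload": {"commands": [[[255, 0.1, 0, 0, 0, 0, 0], [255, 0.2, 0, 0, 0, 0, 0], [255, 0.3, 0, 0, 0, 0, 0], [255, 0.4, 0, 0, 0, 0, 0], [255, 0.5, 0, 0, 0, 0, 0], [255, 0.5, 0, 0, 0, 0, 0], [255, 0.5, 0, 0, 0, 0, 0]]]}}

```text
time: 16.27
ee_pos: [0.4511, -0.1589, 0.086]
eef_rot: [0.791, -0.612, 0.001, -0.001]
ft_force: [0.7, -0.2, -0.3]
width: 0.0006
```

```bash
python3 -c "
from h import *
snap('s14',(270,165,390,265),6.5)
"
```

```text
16.275 [ 0.4511 -0.1589  0.086 ] [ 0.71 -0.19 -0.26] ang -75.5
```

View pics/s14.png

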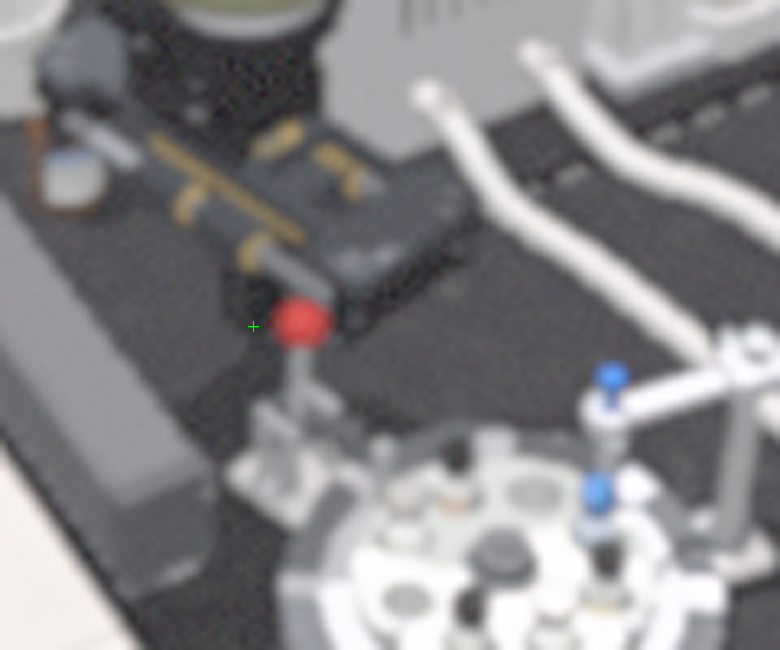

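Emit:
{"api": "carry_out", "payload": {"commands": [[[255, 0.1, 0, 0, 0, 0, 0], [255, 0.1, 0, 0, 0, 0, 0], [255, 0.1, 0, 0, 0, 0, 0]]]}}

```text
time: 16.7
ee_pos: [0.4517, -0.1613, 0.086]
eef_rot: [0.791, -0.612, 0.001, -0.001]
ft_force: [-0.4, -0.0, 0.0]
width: 0.0006
```

```bash
python3 -c "
from h import *
snap('s15',(270,165,390,265),6.5)
"
```

```text
16.7 [ 0.4517 -0.1613  0.086 ] [-0.4  -0.04  0.01] ang -75.5
```

View pics/s15.png

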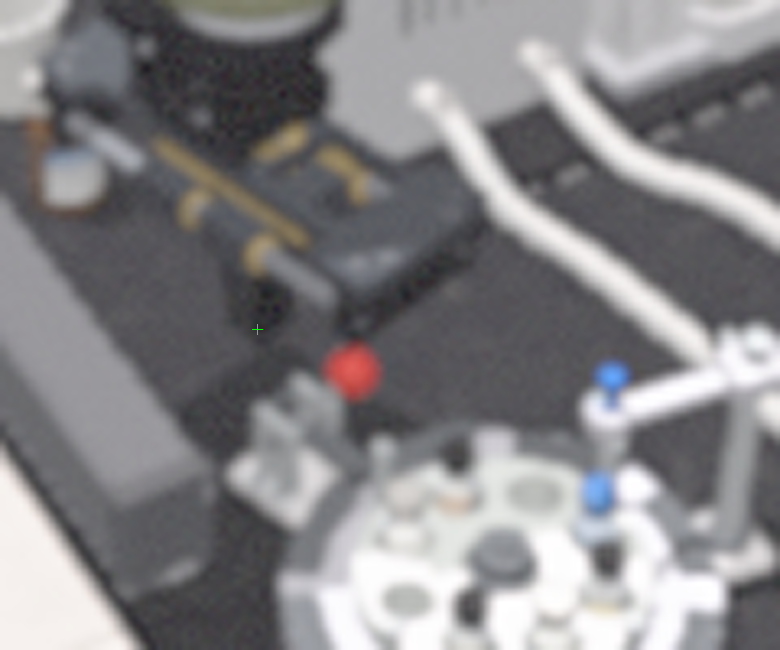

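Emit:
{"api": "carry_out", "payload": {"commands": [[[255, -0.5, 0, 0, 0, 0, 0], [255, -1.0, 0, -0.8, 0, 0, 0], [255, -1.2, 0, -2.0, 0, 0, 0], [255, -1.5, 0, -3.5, 0, 0, 0], [255, -3.0, 0, -4.5, 0, 0, 0], [255, -4.5, 0, -4.5, 0, 0, 0], [255, -4.5, 0, -4.5, 0, 0, 0]]]}}

```text
time: 17.62
ee_pos: [0.4227, -0.0495, 0.1986]
eef_rot: [0.792, -0.61, 0.001, -0.001]
ft_force: [-0.5, -0.8, -0.2]
width: 0.0004
```

```bash
python3 -c "
from h import *
snap('s16',(285,205,405,300),6.5,.9)
snap('t16',(320,145,410,235),6.5,.9,'top')
def red(f):
    a=cv2.imread(f).astype(int); w=np.clip(a[...,2]-np.maximum(a[...,0],a[...,1])-40,0,None); w[:, :300]=0; w[:,370:]=0; w[260:]=0; w[:150]=0
    y,x=np.mgrid[:400,:640]; return (w*x).sum()/w.sum(),(w*y).sum()/w.sum(),w.sum()
for f in('side0','s16_full','top0','t16_full'): print(f,red(f'pics/{f}.png'))
"
```

```text
17.625 [ 0.4227 -0.0495  0.1986] [-0.53 -0.75 -0.24] ang -75.2
17.675 [ 0.4229 -0.0511  0.1985] [ 0.1  -0.74  0.34] ang -75.3
side0 (np.float64(323.53476933514247), np.float64(221.12924016282224), np.int64(5896))
s16_full (np.float64(323.5383495145631), np.float64(221.11278317152104), np.int64(6180))
top0 (np.float64(345.0984752223634), np.float64(201.78271918678527), np.int64(1574))
t16_full (np.float64(345.0835380835381), np.float64(201.7985257985258), np.int64(1628))
```

View pics/s16.png

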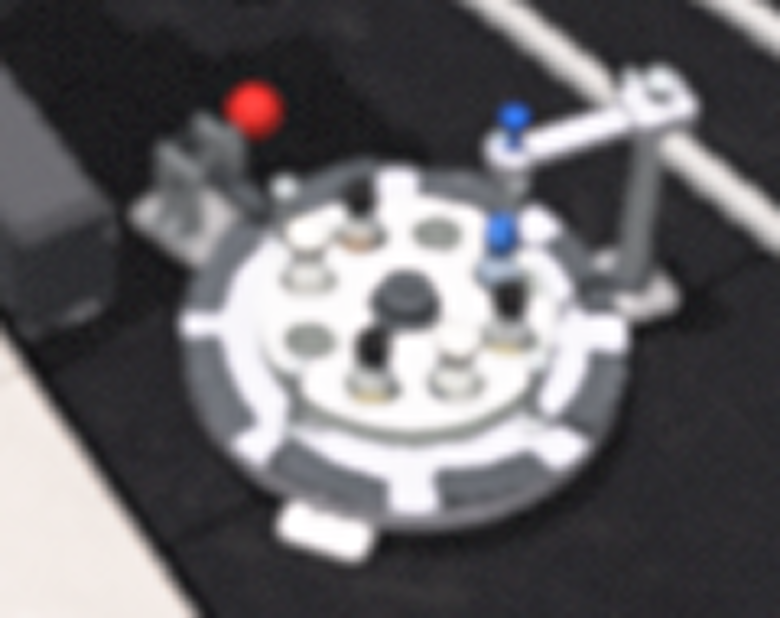

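View pics/t16.png

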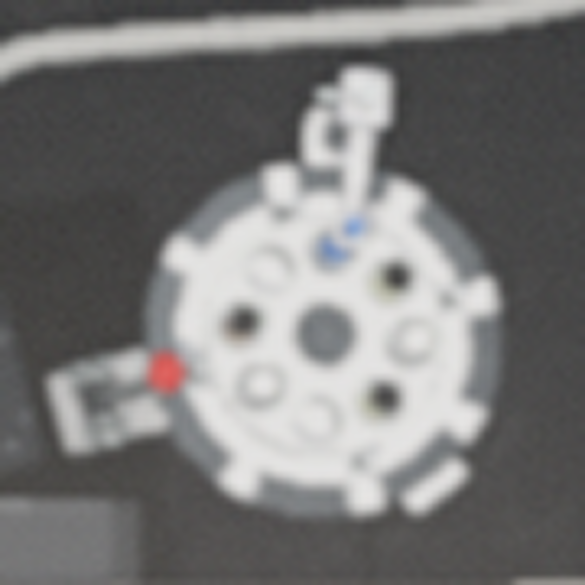

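```bash
python3 -c "
from h import *
def prof(f):
    im=cv2.cvtColor(cv2.imread(f),cv2.COLOR_BGR2GRAY).astype(np.float32)
    A=np.arange(0,360,.25); out=0
    for rr in np.arange(.079,.089,.001):
        P=base(PT,np.array([pol(rr,a,.035) for a in A])); uv=proj('top',P).astype(np.float32)
        out=out+cv2.remap(im,uv[:,0][None],uv[:,1][None],cv2.INTER_CUBIC)[0]
    return A,out/10
A,a=prof('pics/top0.png'); A,b=prof('pics/t16_full.png')
k=((A>110)&(A<325))|((A>5)&(A<70)); best=[]
for d in np.arange(-6,6,.1):
    va=np.interp(A[k]-d,A,a,period=360); best.append((np.corrcoef(va,b[k])[0,1],d))
best.sort(); print(best[-3:])
wheel([('cap1',(270,268)),('cap2',(242,323)),('cap7',(396,277)),('cap3',(263,386)),('cap6',(413,340)),('cap5',(384,399)),('cap0',(332,247))])
# tooth period: absolute tooth angles in each picture
for nm_,p in(('start',a),('now',b)):
    ph=np.angle(np.sum(p[k]*np.exp(-1j*np.radians(8*A[k]))))/-8; print(nm_,np.degrees(ph))
"
```

```text
[(np.float64(0.9961676115901873), np.float64(0.4999999999999769)), (np.float64(0.9964930317475178), np.float64(0.6999999999999762)), (np.float64(0.9965631045339289), np.float64(0.5999999999999766))]
th [-7.477e-01 -6.000e-04  6.000e-04] [ 0.21 -0.32 -0.13  0.21 -0.36 -0.05 -0.21  0.24  0.23 -0.05  0.07 -0.08
  0.37 -0.12 -0.18  0.19]
start -0.6884121505644151
now 0.020668184039005857
```

View pics/t16_full.png

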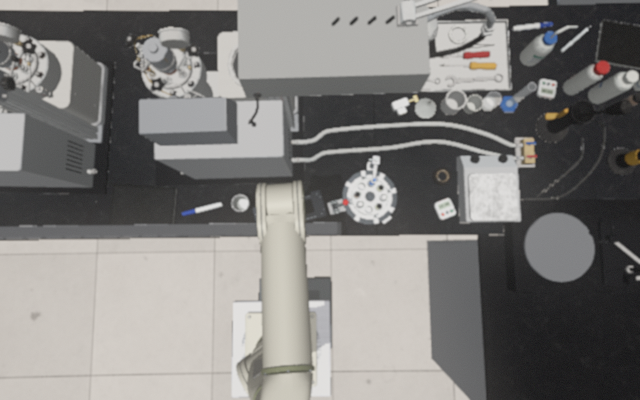

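View pics/s16_full.png

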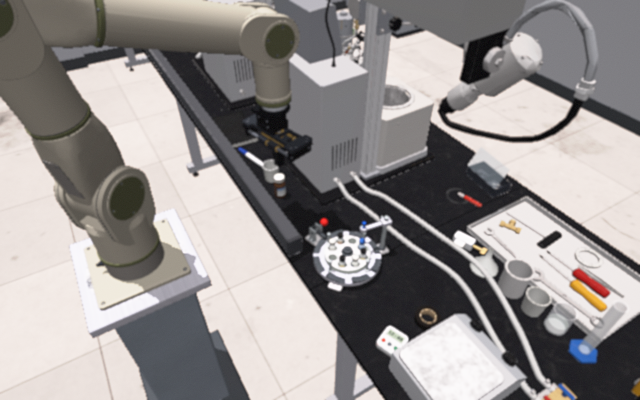

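The picture shows the jar, beaker, marker, tape roll and timer all in place. The gripper is clear of everything, the red ball is down at (324,221), and the blue cap is under the needle.

```bash
python3 -c "
from bench import r
s=r.read_state(); print(s['time'],s['ft_force'],abs(s['joint_vel']).max()); print(r.close_job())"
```

```text
17.725 [-0.5600513  -0.76482426  0.16124239] 0.02242624384790294
the job is handed in; nothing more can be done
None
```

The blue-capped vial now stands under the needle, with the pawl down in the wheel again. The job was handed in at 17.7 s. Using closed fingertips only, I pushed the pawl over by its red ball and it stayed off. I then pushed the wheel back one notch by a peg and tipped the pawl back.

**Last checks:**
- **Pawl:** the ball is within about 0.02 px of its start position in both cameras, so the pawl is fully down.
- **Wheel:** matching the teeth against the first picture puts it about 0.6° forward of exactly one notch from its start position. Fitting the vial caps gave -0.748 rad. Both are inside the pawl's 0.075 rad free play.
- **Other things:** all six vials are standing and the jar, beaker, marker, tape roll and timer look undisturbed. The wrist force readings I took stayed around 1 to 1.5 N.

**Disagreements:**
- The two cameras differed by about 4 mm on where the carousel stands. I worked between the two and checked by picture at each contact.
- An earlier tooth match with the arm partly in view gave about 1.25° instead of 0.6°; that is also inside the free play.

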